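Clamp a socket strip in the sprung assembly jig

TASK

Get the socket strip clamped in the assembly jig so that its case can be screwed together. First cock the jig's sprung clamp arm: swing its handle away from the nest until the catch holds it by itself. Then take the strip from its wooden stand and lay it flat in the nest with both ends between the metal blocks, and last press the trigger paddle so that the arm springs shut on the strip; leave the other things on the bench where they are.

Things in the scene. Friction and masses are not known exactly. Their poses are not given: they have to be found in the camera images.
- strip_mid (a point): Centre of the loose beige four-way socket strip: a block 166 mm long (x), 51 wide (y), 34 tall (z), 0.25 kg. On its stand only its ends (30 to 83 mm from the centre) can be gripped, across the width; in the nest only its middle 80 mm is free for fingers. So it must be set down on the bench (free 100 mm from the nest centre along the nest's +y) and regripped by the middle. Either way round is right.
- stand_floor (a point): Centre of the floor, 15 mm above the bench, of the fixed wooden stand where the strip lies at first, along the stand's x. Stand 60 mm long (x), 90 wide (y). Cheeks 60 mm long, 9 thick, stand 3.5 mm clear of both sides of the strip and rise to 51 mm above the bench; the ends are open. Lift the strip straight up, 50 mm or more.
- nest (a point): Centre of the nest's floor on the fixed grey jig, 16 mm above the bench, z up. The strip belongs along its x (-x roughly toward the robot), resting on two end pads 36 to 94 mm from the centre (the plate between is 6 mm lower). +y is the fence side, -y the side of the clamp arm. Lowered onto the centre the strip has 4.5 mm to spare at each side and 6 mm at each end; the arm then pushes it against the fence.
- clamp (a joint): Angle (rad) of the sprung clamp arm about its upright pivot at nest x = +115, y = -55 mm. 0 shut with the nest empty, 0.07 shut on the strip, about 0.47 held by the catch, 0.56 end stop. Positive about z: it grows as the handle swings toward nest -y. The damped spring pulls about 4 N at the handle when shut, 8 N when cocked. The catch drops in at about 0.48: pull to 0.52 to be sure, then let go.
- handle (a point): Middle of the upright black round handle, 18 mm thick, at the free end of the arm, 205 mm from the pivot. It stands from 38 to 76 mm above the bench (this point at 57) and can be pinched or pushed from above. The steel bar below it is 14 mm wide.
- paddle (a point): Middle of the top of the ribbed trigger paddle, 36 x 30 mm, 52 mm above the bench, beyond the cocked arm on the nest's -y side: the tail of the catch lever, whose pivot is 46 mm away toward the arm. Pressed down about 10 mm (7 to 9 N, so do not stop at less) it lifts the catch off the cocked arm; it meets its stop at about 15 mm.
- trigger (a joint): Angle (rad) of the trigger lever: 0 at rest (its spring returns it), grows as the paddle is pressed; the arm is let go at about 0.2; 0.32 is the stop.
- pliers: Bystander: yellow-handled long-nose pliers, 154 mm long, 13 mm high, lying in front of the stand and the jig, nearer the robot. Origin at the centre of the underside, long axis y.
- screwdriver: Bystander: green-handled screwdriver, 211 mm long, 32 mm high, lying behind the stand. Origin at the centre of the underside, long axis y.
- cover: Bystander: plain grey moulded cover, 119 mm long, 50 wide, 38 high, lying behind and to the right of the jig. Origin at the centre of the underside, long axis y.
- adapter: Bystander: black mains adapter, 87 x 56 x 50 mm, at the front right of the jig. Origin at the centre of the underside.
- fence (a point): Middle between the two aluminium fence blocks of the nest, at nest y = +30 mm (their inner faces), on the nest's floor. They rise 40 mm above that floor and span 40 to 94 mm from the centre along x, at either end, 10 mm thick. Opposite, with inner faces at y = -30 mm, low lips of the same span rise 12 mm. End stops with inner faces at x = +89 and -89 mm rise 15 mm.
Things that resemble listed ones, but are neither listed nor needed, are in the scene too. What is shaped like the part that bears strip_mid but red is not meant.

How it is judged (in metres and radians):
On the way, in this order (a step that is already met when the one before it is completed fails the run):
1. the arm is cocked: held open by the catch, with the robot off the arm and the nest still empty (value of joint clamp above 0.42 rad and value of joint trigger below 0.08 rad and contact force between the fingers and clamp below 0.2 N and distance between strip_mid and nest above 0.06 m), for 0.2 s.
2. the strip lies flat in the nest, let go, with the arm still cocked (value of joint clamp above 0.42 rad and contact force between the fingers and strip below 0.2 N and z of strip_mid in the frame of nest between 0.013 and 0.02 m and x of strip_mid in the frame of nest between -0.01 and 0.01 m and y of strip_mid in the frame of nest between -0.008 and 0.008 m and angle between strip_mid's own z axis and vertical below 0.08 rad), for 0.2 s.
At the end, for the whole second after the job is handed in: The strip lies flat and at rest in the nest (within 10 mm of the middle lengthwise, 0 to 8 mm to the fence side, 0.05 rad in line, centre 13 to 20 mm above its floor), the arm is shut on it (0.04 to 0.10 rad) and presses with over 2 N, and the trigger is at rest (under 0.08 rad) (value of joint clamp between 0.04 and 0.1 rad and contact force between clamp and strip above 2 N and value of joint trigger below 0.08 rad and z of strip_mid in the frame of nest between 0.013 and 0.02 m and x of strip_mid in the frame of nest between -0.01 and 0.01 m and y of strip_mid in the frame of nest between 0 and 0.008 m and angle between the x axis of strip_mid and the x axis of nest, either way round below 0.05 rad and angle between strip_mid's own z axis and vertical below 0.08 rad and linear speed of strip below 0.02 m/s); the robot touches nothing.
It fails at once if pliers, screwdriver, cover or adapter moved by more than 30 mm (distance of any of pliers, screwdriver, cover, adapter from where it was at the start of the episode above 0.03 m).
It also fails if it takes over 72 s, if anything falls off the work surface, if the arm or the gripper's body presses on something with over 40 N, if the wrist force passes 120 N, or if a joint passes its speed limit or range.

ROBOT

A 6-joint arm with a two-finger parallel gripper is mounted at the origin on a cart in front of the work surface, level with it; the furniture and walls round the work are solid. World frame = base frame: x ahead of the robot, y to its left, z up, the work surface at z = 0. Lengths are in mm, angles in rad, forces in N, time in s.
With the tool pointing down it reaches from about 250 to 850 mm from the base axis. Payload 12.5 kg.
Tool frame: the origin (TCP) lies between the finger pads; the fingertips stand robot.tip_reach ahead of it and the grasp point (between the pads) lies 5 mm behind it (robot.tip_reach is the distance from the TCP to the fingertips, in mm); z points along the fingers, y is the line along which they close (so a half turn about z gives the same grasp; the last joint's range is limited). The gripper opens to 93 mm and grips with 3 to 60 N. Pads are 15 mm wide; open, the fingers measure 128 mm over their backs; the gripper's body (75 mm by 188 mm) begins 65 mm behind the grasp point.
Start: joints at [-1.211, 0.351, 1.652, -0, 1.139, -0.085], TCP at [236.669, -496.46, 199.833] pointing down, gripper open.
Joint ranges: [-2.75, 2.75], [-0.79, 2.1], [0.01, 2.65], [-1.57, 4.71], [0.07, 3.14], [-2.87, 2.87]. Speed limits (rad/s): [2.22, 2.22, 2.79, 3.14, 3.14, 3.14].

INTERFACE

Orientations are given as a unit quaternion [w, x, y, z].
In Python, from rig import robot gives the robot as it stands. The module is installed in compiled form; this text tells all that it offers.
- The arm moves only by the shell command python3 -m pendant 'ROWS' [FORCE]. ROWS is JSON, a list of rows, each a list of 7 numbers: the shift along the tool's x, y, z as a fraction of full scale, then the turn, a rotation vector about the tool's x, y, z as a fraction of full scale, then the opening, from 0 (shut) to 1 (fully open). In form: [[x, y, z, wx, wy, wz, grip], ...]. A call has 1 to 20 rows; each row is the pose to reach, as a shift and turn from the pose commanded when the call began, along the tool's axes at that moment; what a row does not reach only later rows make up. Full scale, the value 1, is 0.4 m for a shift and 90 degrees for a turn. A row lasts 1/8 s, in which the tool goes at most 62.5 mm and 10.7 degrees, less where a joint would pass 70% of its speed; a pose out of reach is approached as far as the arm can. A call with a number of a shift or a turn outside -1 to 1 is refused whole. A call with a gripper value outside its range is refused whole. The fingers move at their own pace and stop on an object; FORCE is the grip in N (left out, the last holds). Time passes only in rows, so rows that repeat a pose let the fingers close. It gives the time, the measured TCP pose, the force, the opening and the grip force at its end, in the units of the state.
- robot.sense(): the state, without advancing time (a new reading comes with each control period).
- robot.grab_frame(name): name is "scene" or "top"; returns (picture, depth): 420x560x3 uint8, blue, green, red; 420x560 float32, mm along the optical axis (not along the pixel's ray), 0 where there is no reading.
- robot.calibration(name): a dict with "vfov" (degrees; the focal length in pixels is half the picture's height over the tangent of half this angle, whatever the lens; pixels are square), "cx", "cy" (the principal point, pixels), "world_to_cam" (4x4, takes a point from world to camera coordinates). Camera axes: x right, y up, looking along -z (the intrinsics and any distortion apply to the point x, -y, -z); pixel columns grow to the right and rows downward; lengths in mm; the calibration is good to about 2 mm. A picture is of the moment at which its call begins. calibration takes no time and is no camera call.
- robot.finish_job(): hands the job in; it is judged then, once.
The state is a dict: "t": time; "joints": joint angles; "qvel": joint speeds; "tau": joint torques, N m; "ee_pos": TCP position; "ee_rot": TCP orientation; "wrist_force": force on the tool from outside, world axes, zero at the start; "ft_torque": the same for the moment, N m; "width": opening from 0.0 (shut) to 1.0 (fully open); "grasp_force": force on a finger pad.
Only numpy, scipy, OpenCV 4.12 (cv2) and the standard library are available. Lean on these libraries where they do the work, as an engineer would, in place of code of your own. Each camera call takes 0.05 s, during which the arm holds its last target. There are 200 camera calls.

## Working session

There is one attempt and no reset: what is moved stays moved. The work goes in short steps, Python scripts to look and compute and a shell command to move; the robot and the scene stay as the last step left them, time stands still between calls to the robot, and variables do not carry over. Pictures are saved under pics/ and viewed, at most 10 in all, crops included, and the job is handed in when it is done.

```bash
mkdir -p pics; python3 - <<'E'
from rig import robot
import cv2,numpy as np
print(robot.tip_reach, robot.sense())
for n in("scene","top"):
    p,d=robot.grab_frame(n); cv2.imwrite(f"pics/{n}0.png",p); np.savez(f"{n}0.npz",p=p,d=d)
    print(n,robot.calibration(n))
E
```

```text
14.0 {'t': 0.0, 'joints': array([-1.21058473e+00,  3.51246012e-01,  1.65242097e+00, -1.29144786e-06,
        1.13910238e+00, -8.45609204e-02]), 'qvel': array([-0.00045281, -0.00164485, -0.000777  ,  0.00014975,  0.00056191,
        0.00040631]), 'tau': array([ 1.09214747e-03, -4.97314274e+01, -2.85255003e+01,  6.99546444e-02,
        2.56926933e-02, -1.51552190e-04]), 'ee_pos': array([ 236.55124444, -496.12492026,  199.29727543]), 'ee_rot': array([-5.82697609e-04,  9.75373691e-01,  2.20557967e-01, -8.14148471e-05]), 'wrist_force': array([ 0.5713165 , -0.27337748, -0.22564712]), 'ft_torque': array([-0.01491748, -0.01932914, -0.04542157]), 'grasp_force': 0.0, 'width': 1.0016012719695548}
scene {'vfov': 50.201122870022544, 'cx': 279.7406656154787, 'cy': 210.5766563182799, 'world_to_cam': array([[-5.41412108e-01, -8.40601567e-01, -1.61844193e-02,
         4.15520979e+02],
       [ 3.59107679e-01, -2.48612822e-01,  8.99573977e-01,
        -2.64877882e+02],
       [-7.60206949e-01,  4.81228294e-01,  4.36468469e-01,
        -1.03876298e+03],
       [ 0.00000000e+00,  0.00000000e+00,  0.00000000e+00,
         1.00000000e+00]])}
top {'vfov': 57.638435834355604, 'cx': 284.74399856302045, 'cy': 207.3924949139573, 'world_to_cam': array([[ 2.90258100e-02, -9.99562375e-01,  5.70625142e-03,
         6.83390980e+01],
       [ 9.89033743e-01,  2.95461537e-02,  1.44704111e-01,
        -6.01522303e+02],
       [-1.44809383e-01,  1.44352116e-03,  9.89458518e-01,
        -1.38756620e+03],
       [ 0.00000000e+00,  0.00000000e+00,  0.00000000e+00,
         1.00000000e+00]])}
```

View pics/top0.png

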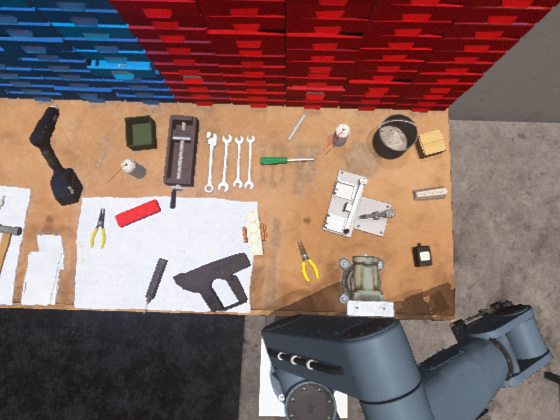

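View pics/scene0.png

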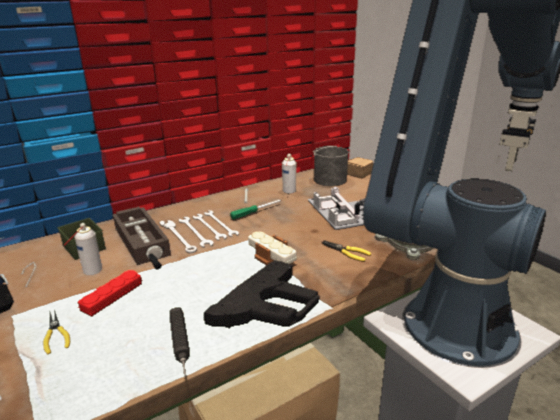

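The top view shows the strip in its stand at about (253,232), the jig at (357,205), the pliers at (308,262), the adapter at (422,256) and the cover at (430,194). The red lookalike at (138,213) is not meant; the beige strip on the small wooden stand at (253,232) fits. I'll enlarge this area to confirm.

```bash
cat > h.py <<'E'
import numpy as np, cv2
from rig import robot
def cal(n):
    c=robot.calibration(n); f=210/np.tan(np.radians(c["vfov"]/2)); return c,f
def ray(n,u,v,z):
    """pixel -> world point on plane height z"""
    c,f=cal(n); M=c["world_to_cam"]; R=M[:3,:3]; o=-R.T@M[:3,3]
    d=R.T@np.array([(u-c["cx"])/f,-(v-c["cy"])/f,-1]); return o+d*(z-o[2])/d[2]
def proj(n,p):
    c,f=cal(n); q=c["world_to_cam"][:3,:3]@np.asarray(p,float)+c["world_to_cam"][:3,3]
    return np.array([c["cx"]+f*q[0]/-q[2], c["cy"]-f*q[1]/-q[2]])
def cloud(n,d):
    c,f=cal(n); v,u=np.mgrid[:420,:560]; M=c["world_to_cam"]
    P=np.stack([(u-c["cx"])/f*d,-(v-c["cy"])/f*d,-d],-1)-M[:3,3]
    return P@M[:3,:3]
E
python3 - <<'E'
from h import *
p=np.load("top0.npz")["p"]; 
a=cv2.resize(p[160:260,310:410],(600,600),interpolation=cv2.INTER_CUBIC)
b=cv2.resize(p[200:270,235:270],(200,400),interpolation=cv2.INTER_CUBIC)
o=np.zeros((600,800,3),np.uint8); o[:,:600]=a;o[:400,600:]=b
cv2.imwrite("pics/crop1.png",o)
d=np.load("top0.npz")["d"]; C=cloud("top",d)
for u,v in[(280,200),(253,232),(345,205),(430,230),(336,228)]: print(u,v,C[v,u].round(),ray("top",u,v,0).round())
# beige strip
hsv=cv2.cvtColor(p,cv2.COLOR_BGR2HSV)
for nm,n in(("top","top0"),("scene","scene0")):
    z=np.load(n+".npz"); C=cloud(nm,z["d"]); s=(C[...,2]>35)&(C[...,2]<90)&(C[...,0]>350)&(C[...,0]<900)&(C[...,1]>0)&(C[...,1]<200)
    h=cv2.cvtColor(z["p"],cv2.COLOR_BGR2HSV); m=s&(h[...,1]<110)&(h[...,2]>150)
    Q=C[m]; print(nm,m.sum(),np.median(Q,0).round(1) if m.sum() else 0); 
    t=Q[Q[:,2]>np.percentile(Q[:,2],40)]; r=cv2.minAreaRect(t[:,:2].astype(np.float32)); print(r)
E
```

```text
280 200 [634. 105.   3.] [634. 105.   0.]
253 232 [503. 201.  48.] [507. 205.   0.]
345 205 [ 615. -140.   44.] [ 622. -147.    0.]
430 230 [ 534. -473.    4.] [ 535. -474.    0.]
336 228 [ 530. -111.   16.] [ 532. -113.    0.]
top 305 [481.2 187.7  48.9]
((502.24713134765625, 181.94091796875), (159.27386474609375, 36.76701354980469), 1.8342068195343018)
scene 239 [463.  188.1  47.4]
((498.9473571777344, 186.53382873535156), (164.37277221679688, 27.22856330871582), 0.4670052230358124)
```

View pics/crop1.png

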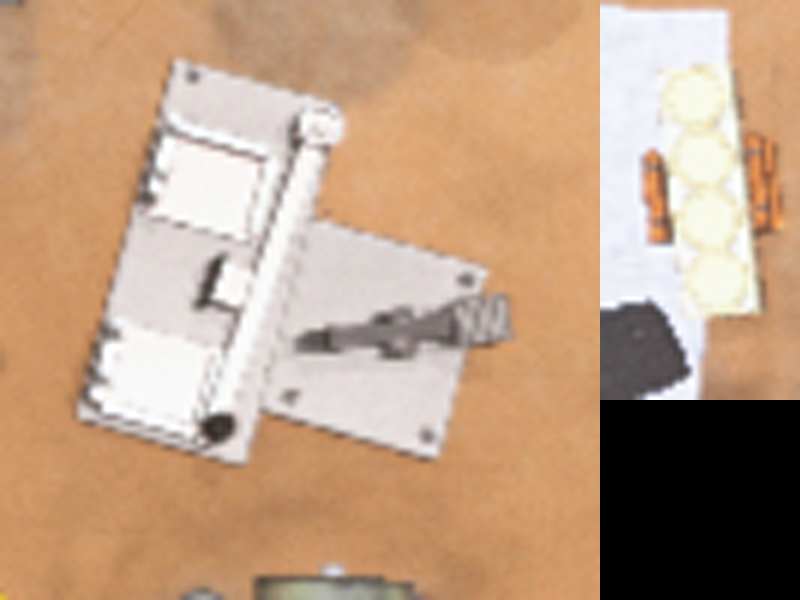

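The crop shows the jig with its handle at (346,231), arm pivot at (364,181) and paddle at (390,213). The beige strip lies between the wooden cheeks at (253,232), so it is the one meant. Next I'll measure them more closely.

```bash
python3 - <<'E'
from h import *
np.set_printoptions(precision=1,suppress=True)
z=np.load("top0.npz");p=z["p"];C=cloud("top",z["d"])
c,f=cal("top");M=c["world_to_cam"];print("cam",-M[:3,:3].T@M[:3,3])
h=cv2.cvtColor(p,cv2.COLOR_BGR2HSV)
print("strip hsv",h[232,250],"cheek",h[233,244],"paper",h[225,239])
m=(C[...,2]>42)&(C[...,2]<58)&(h[...,0]>18)&(h[...,0]<40)&(C[...,1]>120)&(C[...,1]<260)&(C[...,0]>380)&(C[...,0]<640)
m=m.astype(np.uint8); cs=max(cv2.findContours(m,0,2)[0],key=cv2.contourArea)
r=cv2.minAreaRect(cs);print("strip px",r,m.sum())
W=np.array([ray("top",u,v,49) for u,v in cv2.boxPoints(r)]);print(W,W.mean(0),[np.linalg.norm(W[i]-W[i-1]) for i in range(4)])
mu=np.array([ray("top",u,v,49)[:2] for v,u in np.argwhere(m)]);print("mean",mu.mean(0)); e,V=np.linalg.eigh(np.cov(mu.T));print(np.degrees(np.arctan2(*V[::-1,1])), np.sqrt(12*e))
m0=(h[...,0]<15)&(h[...,1]>150)&(C[...,2]>30)&(C[...,1]>120)&(C[...,1]<260)&(C[...,0]>380)&(C[...,0]<640)
print("cheeks",C[m0].mean(0),m0.sum())
# jig
H=ray("top",346.2,231.2,76);P=ray("top",363.7,180.7,C[180,363,2]);D=ray("top",390.5,213,52)
print("handle",H,"z",C[231,346],"pivot",P,"paddle",D,C[213,390])
dv=(P-H)[:2];print(np.linalg.norm(dv),np.degrees(np.arctan2(*dv[::-1])))
for n,(u,v) in dict(TL=(178,60),BL=(78,418),BR=(245,462)).items():print(n,ray("top",310+u/6,160+v/6,10),C[int(160+v/6)-1,int(310+u/6)+1])
# clusters
J=(C[...,0]>480)&(C[...,0]<760)&(C[...,1]>-320)&(C[...,1]<-60)
print(np.histogram(C[J][:,2],bins=range(-4,90,4)))
F=J&(abs(C[...,2]-56)<4); n,l,s,ce=cv2.connectedComponentsWithStats(F.astype(np.uint8))
for i in range(1,n):
  if s[i,4]>3: print(ce[i],s[i,4],C[l==i].mean(0))
E
```

```text
cam [ 392.    88.1 1459.6]
strip hsv [ 25  32 240] cheek [ 12 153 227] paper [113   9 249]
strip px ((253.2097930908203, 232.91485595703125), (43.80572509765625, 13.066258430480957), 83.1572265625) 508
[[576.8 236.9  49. ]
 [584.1 188.8  49. ]
 [423.7 163.3  49. ]
 [416.7 210.6  49. ]] [500.3 199.9  49. ] [np.float64(162.27370183269022), np.float64(48.61948217443295), np.float64(162.39247581153373), np.float64(47.82912898493816)]
mean [499.4 199.3]
-171.69346418952776 [ 45.7 163.5]
cheeks [500.6 188.8  51.7] 32
handle [ 513.8 -139.7   76. ] z [ 514.4 -138.7   77.4] pivot [ 709.  -208.9   50.3] paddle [ 588.7 -308.4   52. ] [ 588.  -305.2   56.6]
207.1015698429394 -19.531922753189395
TL [ 757.8 -123.7   10. ] [ 764.7 -126.6   -1.1]
BL [522.8 -62.1  10. ] [529.5 -66.1   7.9]
BR [ 498.  -168.3   10. ] [ 502.8 -171.    -2. ]
(array([763, 821, 598, 865, 574, 201,  51,  60,  60,  86, 144,  94,  69,
        74,  68,  37,  14,   1,   4,   7,   6,   0,   0]), array([-4,  0,  4,  8, 12, 16, 20, 24, 28, 32, 36, 40, 44, 48, 52, 56, 60,
       64, 68, 72, 76, 80, 84, 88]))
[336.7 186.1] 25 [ 683.9 -106.5   55.7]
[389.8 213.4] 34 [ 586.6 -304.9   54.5]
[327.6 219.5] 33 [556.9 -73.8  56. ]
```

```bash
cat >> h.py <<'E'
from scipy.spatial.transform import Rotation as Rot
NEST=np.array([611.8,-124.1]); NY=-14.4      # nest centre, yaw in degrees
def nw(x,y):
    a=np.radians(NY); return NEST+np.array([x*np.cos(a)-y*np.sin(a),x*np.sin(a)+y*np.cos(a)])
def row(s,xyz,yaw):
    """fractions from sensed pose to world TCP xyz, tool down with its y-line at yaw deg (nearest half turn)"""
    q=s["ee_rot"]; R=Rot.from_quat([q[1],q[2],q[3],q[0]])
    best=None
    for y in(yaw,yaw+180):
        a=np.radians(y+90); T=Rot.from_matrix(np.array([[np.cos(a),np.sin(a),0],[np.sin(a),-np.cos(a),0],[0,0,-1.]]))
        rv=(R.inv()*T).as_rotvec()/(np.pi/2)
        if best is None or np.linalg.norm(rv)<np.linalg.norm(best): best=rv
    return np.round(np.r_[R.inv().apply(np.asarray(xyz)-s["ee_pos"])/400,best],3)
def handle(t):
    return nw(115-205.5*np.cos(t-.075),-55-205.5*np.sin(t-.075))
E
python3 - <<'E'
from h import *
s=robot.sense()
print(handle(0),handle(.07))
print(row(s,[514,-140,150],75.6).tolist());print(row(s,[514,-140,57],75.6).tolist())
E
```

```text
[ 514.85416908 -140.09501006] [ 510.72329596 -153.87106284]
[1.009, -0.505, 0.124, -0.001, 0.0, 0.443]
[1.009, -0.505, 0.357, -0.001, 0.0, 0.443]
```

```bash
python3 -m pendant '[[0.95,-0.45,0.1,0,0,0.443,0.5],[0.95,-0.45,0.1,0,0,0.443,0.5],[0.95,-0.45,0.1,0,0,0.443,0.5],[0.95,-0.45,0.1,0,0,0.443,0.5],[0.95,-0.45,0.1,0,0,0.443,0.5],[0.95,-0.45,0.1,0,0,0.443,0.5],[0.95,-0.45,0.1,0,0,0.443,0.5],[0.95,-0.45,0.1,0,0,0.443,0.5],[0.95,-0.45,0.1,0,0,0.443,0.5],[0.95,-0.45,0.1,0,0,0.443,0.5]]' 20; python3 - <<'E'
from h import *
s=robot.sense();print(s["joints"],s["qvel"].max())
print(row(s,[514.8,-140,120],75.6).tolist());print(row(s,[514.8,-140,57],75.6).tolist())
E
```

```text
t: 1.35
ee_pos: [501.6, -171.5, 159.9]
ee_rot: [0.0, 0.992, -0.126, -0.0]
wrist_force: [-0.4, -0.2, -0.3]
width: 0.5
grasp_force: 0.0
[-4.17204278e-01  3.61359452e-01  1.74462681e+00 -1.90140622e-04
  1.03575536e+00  1.40619438e+00] 0.0032540938579665906
[0.012, -0.085, 0.1, 0.0, 0.0, -0.001]
[0.012, -0.085, 0.257, 0.0, 0.0, -0.001]
```

```bash
python3 -m pendant '[[0.012,-0.085,0.1,0,0,0,0.5],[0.012,-0.085,0.1,0,0,0,0.5],[0.012,-0.085,0.18,0,0,0,0.5],[0.012,-0.085,0.257,0,0,0,0.5],[0.012,-0.085,0.257,0,0,0,0.5],[0.012,-0.085,0.257,0,0,0,0],[0.012,-0.085,0.257,0,0,0,0],[0.012,-0.085,0.257,0,0,0,0],[0.012,-0.085,0.257,0,0,0,0],[0.012,-0.085,0.257,0,0,0,0],[0.012,-0.085,0.257,0,0,0,0]]' 20; python3 - <<'E'
from h import *
s=robot.sense()
for t in(.1,.2,.3,.4,.5,.54): print(t,row(s,[*handle(t),57],75.6).tolist())
E
```

```text
t: 2.72
ee_pos: [515.7, -138.8, 57.4]
ee_rot: [0.0, 0.992, -0.125, 0.0]
wrist_force: [-0.6, -0.2, 6.0]
width: 0.008
grasp_force: 2.6
0.1 [-0.003, 0.055, 0.001, 0.0, -0.001, 0.0]
0.2 [0.001, 0.106, 0.001, 0.0, -0.001, 0.0]
0.3 [0.01, 0.157, 0.001, 0.0, -0.001, 0.0]
0.4 [0.024, 0.206, 0.001, 0.0, -0.001, 0.0]
0.5 [0.043, 0.254, 0.001, 0.0, -0.001, 0.0]
0.54 [0.052, 0.273, 0.001, 0.0, -0.001, 0.0]
```

The fingers closed fully, so they missed the handle. I'll look.

```bash
python3 - <<'E'
from h import *
o=[]
for n in("top","scene"):
    p,d=robot.grab_frame(n); u,v=proj(n,[515,-139,60]).astype(int); np.savez(n+"1.npz",p=p,d=d)
    o.append(cv2.resize(p[max(v-35,0):v+35,u-35:u+35],(400,400),interpolation=cv2.INTER_CUBIC)); print(n,u,v)
cv2.imwrite("pics/crop2.png",np.hstack(o))
E
```

```text
top 345 231
scene 356 207
```

View pics/crop2.png

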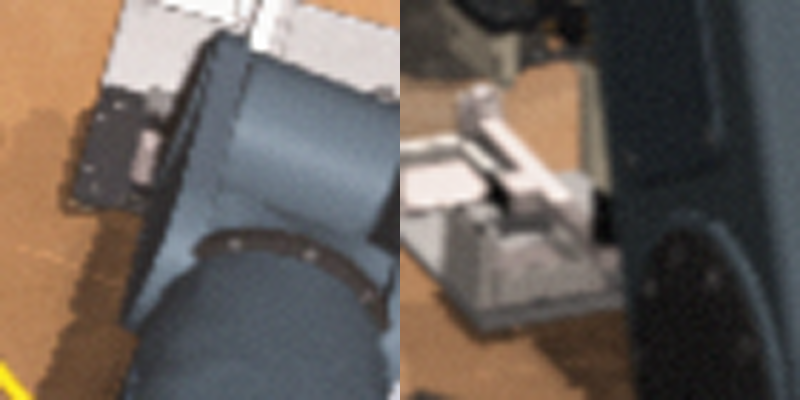

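Both views are blocked by the forearm. I'll lift, step aside and look again.

```bash
python3 -m pendant '[[0,0,-0.1,0,0,0,0.5],[0,0,-0.25,0,0,0,0.5],[0,0,-0.3,0,0,0,0.5],[0,0.5,-0.3,0,0,0,0.5],[0,0.5,-0.3,0,0,0,0.5],[0,0.5,-0.3,0,0,0,0.5],[0,0.5,-0.3,0,0,0,0.5],[0,0.5,-0.3,0,0,0,0.5]]'; python3 - <<'E'
from h import *
o=[]
for n in("top","scene"):
    p,d=robot.grab_frame(n); u,v=proj(n,[515,-139,76]).round().astype(int); np.savez(n+"1.npz",p=p,d=d)
    c=p[max(v-25,0):v+25,u-25:u+25].copy(); o.append(cv2.resize(c,(400,400),interpolation=cv2.INTER_CUBIC)); print(n,u,v)
    cv2.circle(o[-1],(204,204),3,(0,0,255),1)
cv2.imwrite("pics/crop3.png",np.hstack(o))
E
```

```text
t: 3.82
ee_pos: [465.4, -332.4, 176.6]
ee_rot: [-0.0, 0.992, -0.126, -0.0]
wrist_force: [-0.6, 0.6, 0.1]
width: 0.501
grasp_force: 0.0
top 346 231
scene 357 204
```

View pics/crop3.png

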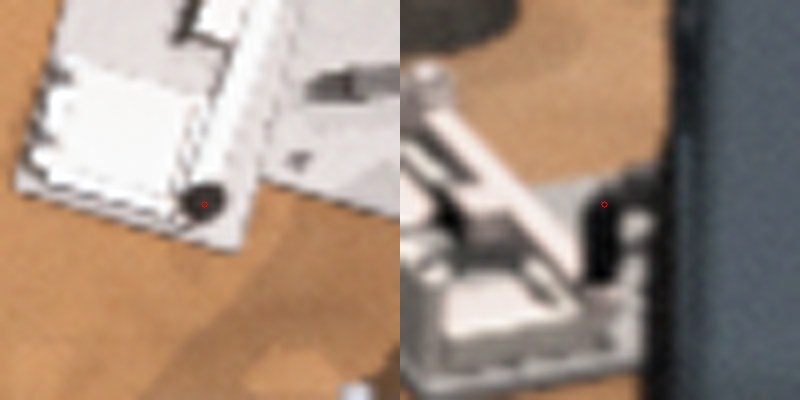

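The handle stands where I measured it in both views (red dots on its top centre, top (346,231), scene (357,204)). So I need to check the tool itself against its reported pose.

```bash
python3 - <<'E'
from h import *
np.set_printoptions(precision=1,suppress=True)
s=robot.sense();T=s["ee_pos"];print(T,s["joints"])
o=[]
for n in("top","scene"):
    z=np.load(n+"1.npz");p=z["p"];u,v=proj(n,T).round().astype(int);print(n,u,v)
    c=p[max(v-40,0):v+40,u-40:u+40].copy();y0=max(v-40,0)
    c=cv2.resize(c,(400,int(c.shape[0]*5)),interpolation=cv2.INTER_CUBIC)
    q=Rot.from_quat(s["ee_rot"][[1,2,3,0]])
    for L,col in(([0,0,14],(0,0,255)),([0,0,-70],(0,255,0)),([0,94,-70],(255,0,0)),([0,-94,-70],(255,255,0))):
        a=proj(n,T+q.apply(L)); cv2.circle(c,tuple(((a-[u-40,y0])*5).astype(int)),4,col,2)
    o.append(cv2.copyMakeBorder(c,0,400-c.shape[0],0,0,0))
cv2.imwrite("pics/crop4.png",np.hstack(o))
E
```

```text
[ 466.  -331.1  176.8] [-0.7  0.4  1.6  0.   1.1  1.1]
top 408 245
scene 413 167
```

View pics/crop4.png

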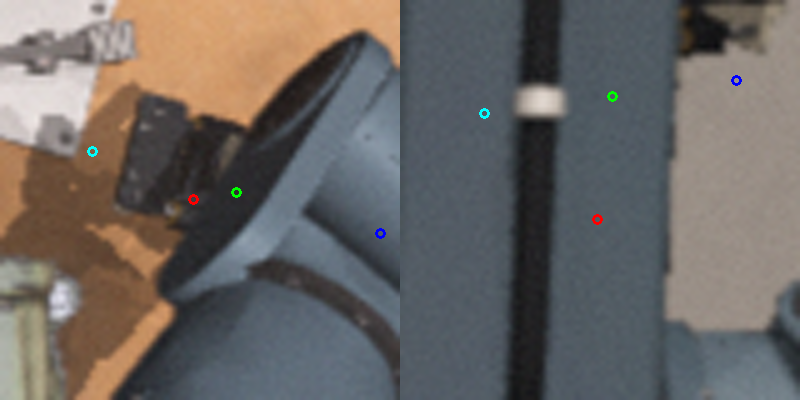

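```bash
python3 - <<'E'
from h import *
np.set_printoptions(precision=1,suppress=True)
T=np.array([236.6,-496.1,199.3]);q=Rot.from_quat([.97537,.22056,0,0])
z=np.load("scene0.npz");p=z["p"];u0,v0=460,80
c=cv2.resize(p[v0:200,u0:560],(500,600),interpolation=cv2.INTER_CUBIC)
for L,col in(([0,0,14],(0,0,255)),([0,46,14],(255,0,0)),([0,-46,14],(255,255,0)),([0,0,-70],(0,255,0))):
    a=proj("scene",T+q.apply(L));print(L,a);cv2.circle(c,tuple(((a-[u0,v0])*5).astype(int)),4,col,1)
cv2.imwrite("pics/crop5.png",c)
C=cloud("scene",z["d"]); L=q.inv().apply((C-T).reshape(-1,3)); k=(abs(L)<[60,110,75]).all(1)&(z["d"].ravel()>0); L=L[k]
for a in range(-70,20,10):
    b=L[(L[:,2]>=a)&(L[:,2]<a+10)]
    if len(b): print(a,len(b),b.min(0),b.max(0),b.mean(0))
E
```

```text
[0, 0, 14] [508.2 174.7]
[0, 46, 14] [510.2 170.1]
[0, -46, 14] [506.1 179.6]
[0, 0, -70] [514.  148.5]
-70 26 [ -8.9 -72.1 -69.9] [  9.1  43.7 -60.2] [ -0.7 -55.7 -65. ]
-60 30 [ -8.9 -66.9 -59.9] [  8.   50.4 -50.1] [ -1.7 -40.5 -55.3]
-50 28 [ -8.8 -68.3 -49.7] [  8.5  49.8 -40.1] [ -2.2 -38.9 -45.7]
-40 30 [ -8.8 -68.1 -40. ] [  8.   50.9 -30.9] [ -1.7 -39.7 -35.5]
-30 27 [ -8.8 -66.1 -29.9] [  9.1  53.3 -20.6] [ -1.5 -28.  -25.5]
-20 8 [ -8.4 -55.6 -19.8] [  7.8  48.5 -17.5] [ -1.2 -16.5 -18.3]
```

View pics/crop5.png

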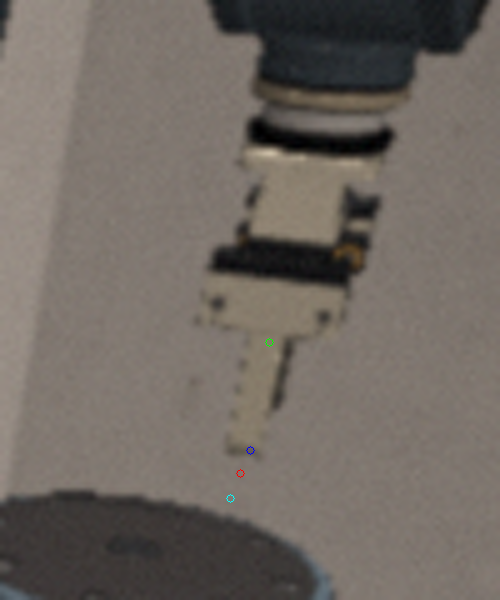

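The crop shows the near fingertip at (245,455), about 30 mm short of where the reported pose puts it. Depth also has the fingers ending at tool z ≈ -17.5 instead of +14. Closing at 57 mm with 6 N upward fits tips riding on the handle's top at 76 mm. So the real tips are about 18 mm above the reported TCP z, and I'll go about 32 mm lower.

```bash
cat >> h.py <<'E'
TIP=18.5   # true fingertip z = reported z + TIP (tool down)
def rt(s,xy,tip,yaw): return row(s,[*xy,tip-TIP],yaw).tolist()
E
python3 - <<'E'
from h import *
s=robot.sense()
print(rt(s,[515,-140.5],110,75.6),rt(s,[515,-140.5],45,75.6))
E
```

```text
[0.001, -0.492, 0.214, -0.0, 0.0, 0.001] [0.001, -0.492, 0.376, -0.0, 0.0, 0.001]
```

```bash
python3 -m pendant '[[0.001,-0.492,0.1,0,0,0,0.5],[0.001,-0.492,0.1,0,0,0,0.5],[0.001,-0.492,0.1,0,0,0,0.5],[0.001,-0.492,0.1,0,0,0,0.5],[0.001,-0.492,0.214,0,0,0,0.5],[0.001,-0.492,0.3,0,0,0,0.5],[0.001,-0.492,0.376,0,0,0,0.5],[0.001,-0.492,0.376,0,0,0,0.5],[0.001,-0.492,0.376,0,0,0,0],[0.001,-0.492,0.376,0,0,0,0],[0.001,-0.492,0.376,0,0,0,0],[0.001,-0.492,0.376,0,0,0,0],[0.001,-0.492,0.376,0,0,0,0],[0.001,-0.492,0.376,0,0,0,0]]' 20; python3 - <<'E'
from h import *
s=robot.sense()
for t in(.1,.2,.3,.4,.5,.54): print(t,rt(s,handle(t),45,75.6))
E
```

```text
t: 5.68
ee_pos: [515.4, -141.7, 27.3]
ee_rot: [-0.0, 0.992, -0.125, 0.0]
wrist_force: [-0.2, 2.9, 7.2]
width: 0.19
grasp_force: 20.0
0.1 [-0.004, 0.048, 0.002, -0.0, -0.001, 0.0]
0.2 [0.0, 0.099, 0.002, -0.0, -0.001, 0.0]
0.3 [0.009, 0.15, 0.002, -0.0, -0.001, 0.0]
0.4 [0.023, 0.199, 0.002, -0.0, -0.001, 0.0]
0.5 [0.042, 0.247, 0.002, -0.0, -0.001, 0.0]
0.54 [0.051, 0.265, 0.002, -0.0, -0.001, 0.0]
```

```bash
python3 -m pendant '[[-0.004,0.05,-0.005,0,0,0,0],[0,0.1,-0.005,0,0,0,0],[0.009,0.15,-0.005,0,0,0,0],[0.023,0.2,-0.005,0,0,0,0],[0.042,0.245,-0.005,0,0,0,0],[0.05,0.263,-0.005,0,0,0,0],[0.05,0.263,-0.005,0,0,0,0],[0.05,0.263,-0.005,0,0,0,0]]' 20
```

```text
t: 6.68
ee_pos: [506.5, -247.3, 28.0]
ee_rot: [-0.001, 0.992, -0.125, -0.002]
wrist_force: [-4.3, 7.7, 1.3]
width: 0.188
grasp_force: 20.0
```

```bash
python3 -m pendant '[[0.002,0.008,0,0,0,0,0],[0.002,0.008,0,0,0,0,0],[0.002,0.008,0,0,0,0,0.6],[0.002,0.008,0,0,0,0,0.6],[0.002,0.008,0,0,0,0,0.6],[0.002,0.008,0,0,0,0,0.6],[0.002,0.008,-0.1,0,0,0,0.6],[0.002,0.008,-0.25,0,0,0,0.6],[0.002,0.008,-0.4,0,0,0,0.6],[0.002,0.008,-0.4,0,0,0,0.6]]'; python3 - <<'E'
from h import *
s=robot.sense(); y=8.6
u=np.array([np.cos(np.radians(y)),np.sin(np.radians(y))]); c=np.array([500,200.])
for g in(56,-56): print(g,c+u*g, rt(s,c+u*g,150,y+90),rt(s,c+u*g,28,y+90))
E
```

```text
t: 7.92
ee_pos: [510.1, -253.5, 193.4]
ee_rot: [0.002, 0.992, -0.125, 0.004]
wrist_force: [-0.2, 0.3, -1.4]
width: 0.604
grasp_force: 0.0
56 [555.37035734 208.37397923] [-0.179, -1.147, 0.15, 0.003, -0.005, -0.255] [-0.181, -1.148, 0.455, 0.003, -0.005, -0.255]
-56 [444.62964266 191.62602077] [-0.436, -1.038, 0.148, 0.003, -0.005, -0.255] [-0.439, -1.038, 0.453, 0.003, -0.005, -0.255]
```

```bash
python3 -m pendant '[[-0.2,-0.9,0,0,0,-0.255,0.85],[-0.2,-0.9,0,0,0,-0.255,0.85],[-0.2,-0.9,0,0,0,-0.255,0.85],[-0.2,-0.9,0,0,0,-0.255,0.85],[-0.2,-0.9,0,0,0,-0.255,0.85],[-0.2,-0.9,0,0,0,-0.255,0.85],[-0.2,-0.9,0,0,0,-0.255,0.85],[-0.2,-0.9,0,0,0,-0.255,0.85]]'; python3 - <<'E'
from h import *
s=robot.sense(); y=8.6
u=np.array([np.cos(np.radians(y)),np.sin(np.radians(y))]); c=np.array([500,200.])+46*u
print(rt(s,c,100,y+90),rt(s,c,24,y+90))
p,d=robot.grab_frame("top");np.savez("top2.npz",p=p,d=d)
cv2.imwrite("pics/top2.png",cv2.resize(p[150:270,230:430],(800,480),interpolation=cv2.INTER_CUBIC))
E
```

```text
t: 8.93
ee_pos: [519.8, 116.0, 187.8]
ee_rot: [0.0, 0.997, 0.075, -0.001]
wrist_force: [-0.5, 0.1, -0.3]
width: 0.85
grasp_force: 0.0
[0.098, -0.215, 0.266, 0.0, 0.001, -0.0] [0.098, -0.215, 0.456, 0.0, 0.001, -0.0]
```

View pics/top2.png

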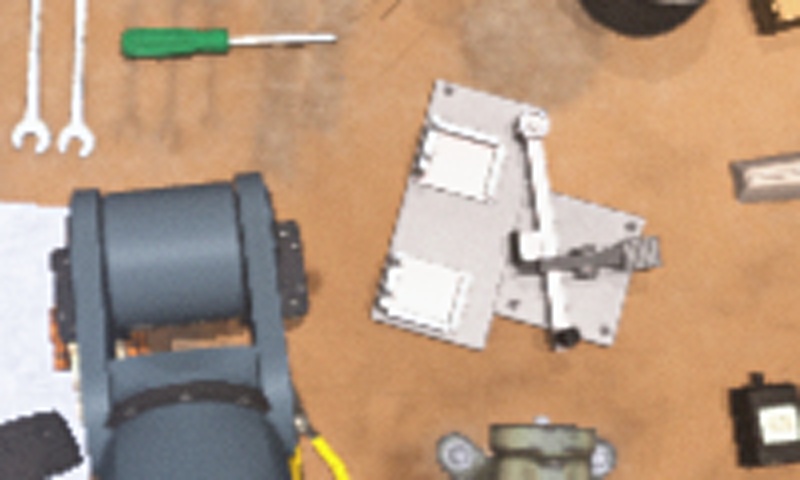

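The view shows the arm held cocked, with the handle at crop (565,335), and the nest empty. Now I'll grip the strip's far end.

```bash
python3 -m pendant '[[0.098,-0.215,0.1,0,0,0,0.85],[0.098,-0.215,0.18,0,0,0,0.85],[0.098,-0.215,0.266,0,0,0,0.85],[0.098,-0.215,0.33,0,0,0,0.85],[0.098,-0.215,0.4,0,0,0,0.85],[0.098,-0.215,0.456,0,0,0,0.85],[0.098,-0.215,0.456,0,0,0,0.85],[0.098,-0.215,0.456,0,0,0,0],[0.098,-0.215,0.456,0,0,0,0],[0.098,-0.215,0.456,0,0,0,0],[0.098,-0.215,0.456,0,0,0,0],[0.098,-0.215,0.456,0,0,0,0]]' 50
```

```text
t: 10.48
ee_pos: [546.4, 207.4, 6.8]
ee_rot: [-0.0, 0.997, 0.075, 0.0]
wrist_force: [0.2, -1.2, 6.5]
width: 0.546
grasp_force: 50.0
```

```bash
python3 -m pendant '[[0,0,-0.06,0,0,0,0],[0,0,-0.15,0,0,0,0],[0,0,-0.25,0,0,0,0],[0,0,-0.32,0,0,0,0],[0,0,-0.32,0,0,0,0]]'; python3 - <<'E'
from h import *
s=robot.sense(); print(nw(46,105),s["joints"])
print(row(s,[*nw(46,105),60],75.6).tolist(),row(s,[*nw(46,105),-7],75.6).tolist())
E
```

```text
t: 11.1
ee_pos: [546.9, 207.7, 135.6]
ee_rot: [-0.0, 0.997, 0.075, 0.002]
wrist_force: [0.1, 0.4, -2.1]
width: 0.547
grasp_force: 50.0
[682.46726356 -33.83850289] [2.83380641e-01 4.82968095e-01 1.62294868e+00 5.18317686e-05
 1.03239520e+00 1.70453167e+00]
[0.245, 0.648, 0.19, -0.001, -0.002, 0.255] [0.244, 0.648, 0.357, -0.001, -0.002, 0.255]
```

```bash
python3 -m pendant '[[0.06,0.15,0,0,0,0.06,0],[0.12,0.3,0,0,0,0.12,0],[0.18,0.45,0,0,0,0.18,0],[0.22,0.58,0,0,0,0.23,0],[0.245,0.648,0.05,0,0,0.255,0],[0.245,0.648,0.15,0,0,0.255,0],[0.245,0.648,0.25,0,0,0.255,0],[0.245,0.648,0.32,0,0,0.255,0],[0.245,0.648,0.345,0,0,0.255,0],[0.245,0.648,0.345,0,0,0.255,0]]'; python3 - <<'E'
from h import *
s=robot.sense();print(s["ee_pos"],s["wrist_force"])
E
```

```text
t: 12.35
ee_pos: [681.0, -34.2, -4.7]
ee_rot: [0.0, 0.992, -0.125, -0.001]
wrist_force: [-0.3, 0.6, -2.2]
width: 0.545
grasp_force: 50.0
[681.00472276 -34.23393565  -4.74438942] [-0.34729701  0.6178072  -2.23522814]
```

Not touching yet. I'll lower the last 3 mm or so, release to 0.7, rise and move aside for a look.

```bash
python3 -m pendant '[[0,0,0.005,0,0,0,0],[0,0,0.009,0,0,0,0],[0,0,0.009,0,0,0,0]]'; python3 -m pendant '[[0,0,0,0,0,0,0.7],[0,0,0,0,0,0,0.7],[0,0,0,0,0,0,0.7],[0,0,-0.1,0,0,0,0.7],[0,0,-0.25,0,0,0,0.7],[0,0,-0.4,0,0,0,0.7],[0,-0.6,-0.4,0,0,0,0.7],[0,-0.6,-0.4,0,0,0,0.7],[0,-0.6,-0.4,0,0,0,0.7],[0,-0.6,-0.4,0,0,0,0.7],[0,-0.6,-0.4,0,0,0,0.7]]'; python3 - <<'E'
from h import *
np.set_printoptions(precision=1,suppress=True)
for n in("top","scene"):
    p,d=robot.grab_frame(n);np.savez(n+"3.npz",p=p,d=d);C=cloud(n,d);h=cv2.cvtColor(p,cv2.COLOR_BGR2HSV)
    c=nw(0,105)
    m=(C[...,2]>24)&(C[...,2]<44)&(h[...,0]>18)&(h[...,0]<40)&(np.hypot(C[...,0]-c[0],C[...,1]-c[1])<110)
    q,l,st,ce=cv2.connectedComponentsWithStats(m.astype(np.uint8)); i=1+st[1:,4].argmax(); m=l==i
    mu=np.array([ray(n,u,v,34)[:2] for v,u in np.argwhere(m)],np.float32)
    e,V=np.linalg.eigh(np.cov(mu.T));print(n,len(mu),"mean",mu.mean(0),np.degrees(np.arctan2(*V[::-1,1])),np.sqrt(12*e),cv2.minAreaRect(mu),"z",np.median(C[m][:,2]))
    if n=="top":
        F=(abs(C[...,2]-56)<4)&(C[...,0]>480)&(C[...,0]<760)&(C[...,1]>-320)&(C[...,1]<-60)
        q,l,st,ce=cv2.connectedComponentsWithStats(F.astype(np.uint8))
        for i in range(1,q):
            if st[i,4]>5: print(ce[i],st[i,4],C[l==i].mean(0))
p=np.load("top3.npz")["p"]
cv2.imwrite("pics/top3.png",cv2.resize(p[150:250,300:400],(600,600),interpolation=cv2.INTER_CUBIC))
E
```

```text
t: 12.72
ee_pos: [681.8, -34.3, -6.9]
ee_rot: [0.0, 0.992, -0.125, 0.0]
wrist_force: [1.0, -0.7, -2.4]
width: 0.546
grasp_force: 50.0
t: 14.1
ee_pos: [740.9, 202.1, 151.9]
ee_rot: [-0.0, 0.992, -0.123, -0.0]
wrist_force: [-1.1, -0.6, -0.0]
width: 0.701
grasp_force: 0.0
top 491 mean [635.8 -23.2] 166.41203984449254 [ 46.4 164.5] ((635.8074340820312, -23.09814453125), (48.384422302246094, 163.32369995117188), 76.47095489501953) z 33.84074074922253
[336.9 185.4] 34 [ 686.4 -106.9   56.3]
[388.4 212.7] 31 [ 589.1 -299.9   54. ]
[327.5 219.8] 33 [555.7 -73.4  55.5]
scene 309 mean [625.6 -15. ] 165.92285570590246 [ 47.  167.2] ((627.7684326171875, -15.524909973144531), (48.7557373046875, 174.70057678222656), 75.63290405273438) z 32.45222925922747
```

View pics/top3.png

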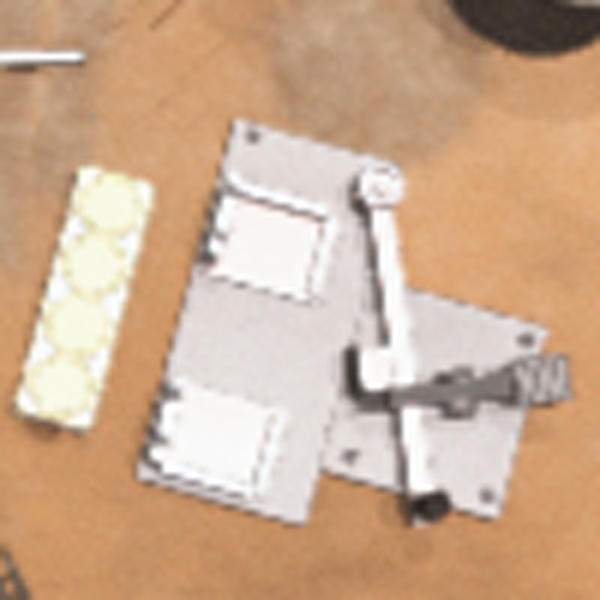

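The strip lies flat at the left (crop (85,300)), the arm is cocked, and the nest is empty and clear. I'll cross-check the nest centre from the end stops and lips, then regrip the strip by its middle.

```bash
python3 - <<'E'
from h import *
np.set_printoptions(precision=1,suppress=True)
def N(w): 
    a=np.radians(NY); d=w[:2]-NEST; return np.array([d[0]*np.cos(a)+d[1]*np.sin(a),-d[0]*np.sin(a)+d[1]*np.cos(a)])
g=lambda u,v,z:N(ray("top",300+(u+.5)/6-.5,150+(v+.5)/6-.5,z))
print("stops",g(276,198,31),g(204,487,31),"lips",g(317,257,28),g(267,452,28),"pivot",g(380,187,50),"paddle",g(545,380,52))
z=np.load("top3.npz");C=cloud("top",z["d"]);a=np.radians(NY)
D=C[...,:2]-NEST; X=D[...,0]*np.cos(a)+D[...,1]*np.sin(a);Y=-D[...,0]*np.sin(a)+D[...,1]*np.cos(a);Z=C[...,2]
for nm,k in(("fence+",(Z>50)&(Y>15)&(Y<50)&(X>0)&(X<120)),("fence-",(Z>50)&(Y>15)&(Y<50)&(X<0)&(X>-120)),("stop+",(Z>25)&(Z<36)&(X>75)&(X<110)&(abs(Y)<25)),("stop-",(Z>25)&(Z<36)&(X<-75)&(X>-110)&(abs(Y)<25)),("lips",(Z>23)&(Z<34)&(abs(X)<80)&(abs(X)>45)&(Y<-20)&(Y>-45))):
    if k.sum(): print(nm,k.sum(),"X",np.percentile(X[k],[5,50,95]),"Y",np.percentile(Y[k],[5,50,95]))
s=robot.sense();c=[636.5,-23]
print(rt(s,c,110,75.8),rt(s,c,10,75.8))
E
```

```text
stops [94.   3.9] [-96.9   0.3] lips [ 65.  -31.2] [-64.3 -32.4] pivot [114.3 -55.2] paddle [  23.6 -183.8]
fence+ 39 X [42.7 67.4 91. ] Y [31.4 35.4 39.8]
fence- 38 X [-89.4 -65.7 -41.6] Y [30.7 35.4 39.8]
stop+ 28 X [91.2 94.5 98.5] Y [-21.8  -1.1  21.7]
stop- 30 X [-95.3 -91.8 -87.3] Y [-22.9   0.   22.5]
lips 39 X [-76.1  46.5  75.4] Y [-37.  -33.6 -30.2]
[-0.116, 0.6, 0.152, 0.0, 0.0, -0.002] [-0.116, 0.6, 0.402, 0.0, 0.0, -0.002]
```

```bash
python3 -m pendant '[[-0.116,0.6,0,0,0,0,0.75],[-0.116,0.6,0,0,0,0,0.75],[-0.116,0.6,0,0,0,0,0.75],[-0.116,0.6,0,0,0,0,0.75],[-0.116,0.6,0.1,0,0,0,0.75],[-0.116,0.6,0.2,0,0,0,0.75],[-0.116,0.6,0.3,0,0,0,0.75],[-0.116,0.6,0.39,0,0,0,0.75],[-0.116,0.6,0.39,0,0,0,0.75],[-0.116,0.6,0.39,0,0,0,0],[-0.116,0.6,0.39,0,0,0,0],[-0.116,0.6,0.39,0,0,0,0],[-0.116,0.6,0.39,0,0,0,0]]' 40; python3 -m pendant '[[0,0,-0.05,0,0,0,0],[0,0,-0.12,0,0,0,0],[0,0,-0.2,0,0,0,0],[0,0,-0.25,0,0,0,0],[0,0,-0.25,0,0,0,0]]'; python3 - <<'E'
from h import *
s=robot.sense();c=nw(1,0.5);print(c,s["ee_pos"])
print(row(s,[*c,90],75.6).tolist(),row(s,[*c,20],75.6).tolist())
E
```

```text
t: 15.82
ee_pos: [637.5, -23.2, -1.6]
ee_rot: [0.0, 0.992, -0.125, 0.001]
wrist_force: [-2.2, -1.9, 7.4]
width: 0.544
grasp_force: 40.0
t: 16.45
ee_pos: [637.4, -22.9, 98.4]
ee_rot: [-0.0, 0.992, -0.125, 0.001]
wrist_force: [-0.2, -0.6, -1.7]
width: 0.549
grasp_force: 40.0
[ 612.8929281  -123.86439831] [637.39226966 -22.8537411   98.41981996]
[0.003, 0.26, 0.021, -0.0, -0.002, 0.0] [0.003, 0.26, 0.196, -0.0, -0.002, 0.0]
```

```bash
python3 -m pendant '[[0.003,0.13,0,0,0,0,0],[0.003,0.26,0,0,0,0,0],[0.003,0.26,0,0,0,0,0],[0.003,0.26,0.06,0,0,0,0],[0.003,0.26,0.12,0,0,0,0],[0.003,0.26,0.155,0,0,0,0],[0.003,0.26,0.175,0,0,0,0],[0.003,0.26,0.175,0,0,0,0]]'
```

```text
t: 17.45
ee_pos: [611.9, -123.6, 26.3]
ee_rot: [-0.0, 0.992, -0.125, -0.0]
wrist_force: [0.6, -0.3, -1.5]
width: 0.547
grasp_force: 40.0
```

```bash
python3 -m pendant '[[0.002,0,0.01,0,0,0,0],[0.002,0,0.02,0,0,0,0],[0.002,0,0.027,0,0,0,0],[0.002,0,0.029,0,0,0,0],[0.002,0,0.029,0,0,0,0]]'
```

```text
t: 18.08
ee_pos: [612.7, -124.1, 15.1]
ee_rot: [0.0, 0.992, -0.125, -0.0]
wrist_force: [-0.1, 0.4, -1.9]
width: 0.545
grasp_force: 40.0
```

Still no contact, at about half a millimetre above the pads. I'll release, rise and go to above the paddle.

```bash
python3 -m pendant '[[0,0,0.002,0,0,0,0],[0,0,0.002,0,0,0,0.75],[0,0,0.002,0,0,0,0.75],[0,0,0.002,0,0,0,0.75],[0,0,-0.08,0,0,0,0.75],[0,0,-0.2,0,0,0,0.75],[0,0,-0.35,0,0,0,0.75],[0,0.46,-0.35,0,0,0,0],[0,0.46,-0.35,0,0,0,0],[0,0.46,-0.35,0,0,0,0],[0,0.46,-0.35,0,0,0,0],[0,0.46,-0.35,0,0,0,0]]'; python3 - <<'E'
from h import *
np.set_printoptions(precision=1,suppress=True)
p,d=robot.grab_frame("top");np.savez("top4.npz",p=p,d=d);C=cloud("top",d);h=cv2.cvtColor(p,cv2.COLOR_BGR2HSV)
a=np.radians(NY);D=C[...,:2]-NEST; X=D[...,0]*np.cos(a)+D[...,1]*np.sin(a);Y=-D[...,0]*np.sin(a)+D[...,1]*np.cos(a)
m=(abs(X)<110)&(abs(Y)<45)&(C[...,2]>40)&(C[...,2]<60)&(h[...,0]>18)&(h[...,0]<40)&(h[...,1]>20)
print(m.sum(),"X",np.percentile(X[m],[1,50,99]),"Y",np.percentile(Y[m],[1,50,99]),"z",np.percentile(C[m][:,2],[10,50,90]))
s=robot.sense();c=nw(23,-183)
for t in(80,54,40): print(t,rt(s,c,t,75.6))
E
```

```text
t: 19.58
ee_pos: [567.0, -301.9, 154.9]
ee_rot: [-0.0, 0.992, -0.125, -0.0]
wrist_force: [0.3, 0.2, 0.2]
width: 0.262
grasp_force: 0.0
343 X [-79.8  -0.1  80.2] Y [-23.3   1.4  24.4] z [46.4 50.4 54.4]
80 [0.055, 0.001, 0.234, -0.0, 0.0, 0.001]
54 [0.055, 0.001, 0.299, -0.0, 0.0, 0.001]
40 [0.055, 0.001, 0.334, -0.0, 0.0, 0.001]
```

The strip sits flat and centred in the nest (top at z 50). Now I'll press the paddle.

```bash
python3 -m pendant '[[0.055,0,0.1,0,0,0,0],[0.055,0,0.2,0,0,0,0],[0.055,0,0.28,0,0,0,0],[0.055,0,0.3,0,0,0,0],[0.055,0,0.315,0,0,0,0],[0.055,0,0.325,0,0,0,0],[0.055,0,0.325,0,0,0,0]]'
```

```text
t: 20.5
ee_pos: [589.1, -308.2, 27.2]
ee_rot: [0.001, 0.992, -0.125, 0.001]
wrist_force: [-2.5, -1.8, 3.7]
width: 0.003
grasp_force: 2.0
```

```bash
python3 -m pendant '[[0,0,0.01,0,0,0,0],[0,0,0.02,0,0,0,0],[0,0,0.02,0,0,0,0]]'; python3 -c "
from h import *
np.set_printoptions(precision=1,suppress=True)
p,d=robot.grab_frame('top');u,v=proj('top',[612,-124,50]).astype(int)
cv2.imwrite('pics/top5.png',cv2.resize(p[v-40:v+50,u-40:u+50],(540,540),interpolation=cv2.INTER_CUBIC))"
```

```text
t: 20.88
ee_pos: [590.2, -309.0, 20.0]
ee_rot: [0.001, 0.992, -0.125, 0.002]
wrist_force: [-1.7, -3.7, 12.7]
width: 0.004
grasp_force: 6.4
```

View pics/top5.png

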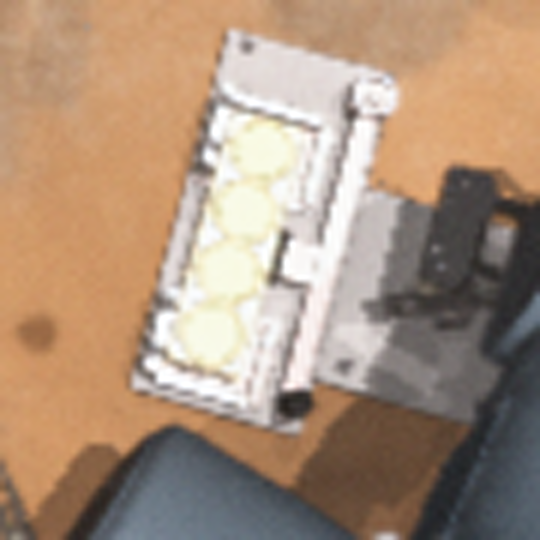

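The arm has sprung shut: its pad at crop (300,260) is against the strip, and the handle is at (295,403). Now I'll lift off the paddle and check that everything has settled.

```bash
python3 -m pendant '[[0,0,-0.05,0,0,0,0],[0,0,-0.15,0,0,0,0],[0,0,-0.3,0,0,0,0],[0,0.2,-0.35,0,0,0,0],[0,0.2,-0.35,0,0,0,0],[0,0.2,-0.35,0,0,0,0],[0,0.2,-0.35,0,0,0,0],[0,0.2,-0.35,0,0,0,0],[0,0.2,-0.35,0,0,0,0],[0,0.2,-0.35,0,0,0,0],[0,0.2,-0.35,0,0,0,0],[0,0.2,-0.35,0,0,0,0]]'; python3 - <<'E'
from h import *
np.set_printoptions(precision=1,suppress=True)
p,d=robot.grab_frame("top");C=cloud("top",d);h=cv2.cvtColor(p,cv2.COLOR_BGR2HSV)
a=np.radians(NY);D=C[...,:2]-NEST; X=D[...,0]*np.cos(a)+D[...,1]*np.sin(a);Y=-D[...,0]*np.sin(a)+D[...,1]*np.cos(a)
m=(abs(X)<110)&(abs(Y)<45)&(C[...,2]>40)&(C[...,2]<60)&(h[...,0]>18)&(h[...,0]<40)&(h[...,1]>20)
print(m.sum(),"X",np.percentile(X[m],[1,50,99]),"Y",np.percentile(Y[m],[1,50,99]),"z",np.percentile(C[m][:,2],[10,50,90]))
e,V=np.linalg.eigh(np.cov(np.stack([X[m],Y[m]])));print("yaw",np.degrees(np.arctan(V[1,1]/V[0,1])))
k=(C[...,2]>68)&(C[...,2]<85)&(X<-60)&(X>-120)&(Y<-20)&(Y>-170)&(h[...,2]<90);print("handle",X[k].mean(),Y[k].mean(),"theta",0.075+np.arctan2(-55-Y[k].mean(),115-X[k].mean()))
E
```

```text
t: 22.42
ee_pos: [568.5, -385.3, 157.1]
ee_rot: [0.0, 0.992, -0.125, 0.0]
wrist_force: [-0.0, 0.0, -0.0]
width: 0.002
grasp_force: 0.0
332 X [-78.9   4.9  80.9] Y [-21.    3.1  27.6] z [46.  50.9 54.8]
yaw 0.5159441346305903
handle -89.00510638805193 -53.005537893422925 theta 0.06522378115132928
```

The clamp reads 0.065 rad. The strip is against the fence, flat, and 0.5° off in line. I'm handing in.

```bash
python3 -c "
from rig import robot
print(robot.finish_job())"
```

```text
the job is handed in; nothing more can be done
None
```

I cocked the clamp arm, laid the strip in the nest and pressed the trigger, then handed the job in; no verdict came back, but the last look showed the arm shut at about 0.065 rad, with the strip flat against the fence and about 0.5° off in line.

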